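Isolate and discharge a battery pack on the test bench

TASK

Take the battery pack out of service: first throw the wide isolator with the stirrup-shaped handle from on to off, then lift the service plug out of the socket on the pack and stand it upright, set down and not dropped, in the empty half of the steel tray (the half without the padlock), and last throw the narrow discharge switch with the T-shaped handle from off to on. Each handle must go fully over to its stop (off is the end of the housing marked with a white ring, on the end marked with a white bar). Leave all the other things lying as they are and end clear of everything.

Things in the scene. Friction and masses are not known exactly. Their poses are not given: they have to be found in the camera images.
- main_base: Wide isolator: the handle is a stirrup, two steel arms outside the housing (118 mm over all) joined by a black bar. Fixed; grey housing 120 (its x) x 90 (its y) x 50 mm high. Origin: centre of its underside. The handle swings along the unit's x about a pivot line parallel to its y, 30 mm above the bench: leaning to -x (end with a white ring) is OFF, to +x (white bar) ON. Position and yaw vary.
- main (a joint): Handle of the wide isolator, rad: 0 = OFF stop (leans 0.65 to the unit's -x), 0.65 = upright, 1.3 = ON stop (leans 0.65 to +x). Starts ON. A heavy handle, held at either stop by its weight: 1 to 3 N across the bar starts it, the load falls to nothing at upright, and from 0.2 rad past upright it falls over to the other stop by itself.
- main_bar (a point): Centre of the black round grip bar, 14 mm thick, 106 mm long parallel to the unit's y, 95 mm from the pivot; 106 mm above the bench at the stops (125 upright), 57 mm from the unit's origin along its x. Can be pushed with shut fingers or pinched from above.
- bleed_base: Narrow discharge switch: the handle is one 10 mm steel stem with a black T bar. Fixed; grey housing 120 (its x) x 50 (its y) x 50 mm high. Origin: centre of its underside. The handle swings along the unit's x about a pivot line parallel to its y, 30 mm above the bench: leaning to -x (end with a white ring) is OFF, to +x (white bar) ON. Position and yaw vary.
- bleed (a joint): Handle of the narrow discharge switch, rad: 0 = OFF stop (leans 0.65 to the unit's -x), 0.65 = upright, 1.3 = ON stop (leans 0.65 to +x). Starts OFF. A heavy handle, held at either stop by its weight: 1 to 3 N across the bar starts it, the load falls to nothing at upright, and from 0.2 rad past upright it falls over to the other stop by itself.
- bleed_bar (a point): Centre of the black round grip bar, 14 mm thick, 58 mm long parallel to the unit's y, 95 mm from the pivot; 106 mm above the bench at the stops (125 upright), 57 mm from the unit's origin along its x. Can be pushed with shut fingers or pinched from above.
- pack: Blue film-wrapped battery pack on an aluminium plate, fixed, 220 (its x) x 360 (its y) x 50 mm high. Origin: centre of its underside. A grey socket block 64 x 90 mm stands on it, centred 65 mm to its -x, top 80 mm above the bench. Position and yaw vary.
- socket (a point): Centre of the socket's mouth, in the top face of the socket block, 80 mm above the bench; axes as the pack's. The pocket is 28 (x) x 46 (y) mm and 22 mm deep.
- plug: Loose black service plug, about 0.2 kg. Origin: centre of the underside of its grey shank, 26 (x) x 44 (y) x 18 mm; above it a flange 36 x 60 mm (height 18 to 28 mm) and a grip fin 16 (x) x 56 (y) mm (height 28 to 58 mm). At the start the shank is in the pocket, the flange rests on the block; axes as the pack's. Lifts straight out, 1 mm play a side, no latch. Stands upright on its shank.
- plug_grip (a point): On the plug's axis, 45 mm above its underside, mid fin: grip across the fin's 16 mm here, from above.
- tray: Steel tray, fixed, 180 (its x) x 115 (its y) x 30 mm high, walls and floor 4 mm, with a cross wall in the middle making two halves of 84 x 107 mm inside. The half to its +x is empty; the half to its -x holds the padlock (22 mm high). Origin: centre of its underside. Position and yaw vary.
- tray_bay (a point): Centre of the floor of the empty half, 44 mm to the tray's +x, 4 mm above the bench (on the floor's upper face); axes as the tray's.
- padlock: Brass padlock lying in the tray's -x half, about 60 x 42 x 22 mm; leave alone. Origin under its middle.
- screwdriver: Screwdriver, 170 mm long, 26 mm thick, lying on the bench; leave alone. Origin under its middle.
- torch: Small aluminium torch, 95 x 32 x 25 mm, lying on the bench; leave alone. Origin under its middle.
- tape_roll: Black roll of tape, 90 mm across, 20 mm high, lying flat; leave alone. Origin under its middle.
- jar: Clear jar, 60 mm across, 75 mm high; leave alone. Origin under its middle.
- probe: Black test probe, 160 x 18 x 16 mm, lying on the pack behind the socket; leave alone. Origin under its grip's middle.
Mind the look-alikes: they are no part of the job. Of the things like the tray, leave any that is red; of the rest the larger one is meant.

How it is judged:
By the outcome, as a careful person would: the job done as asked, in the order asked, and still so for the second after the job is handed in, with the robot touching nothing.
It also fails if it takes over 67 s, if anything falls off the work surface, if the arm or the gripper's body presses on something with over 40 N, if the wrist force passes 120 N, or if a joint passes its speed limit or range.

ROBOT

A 6-joint arm with a two-finger parallel gripper is mounted at the origin on the work surface. World frame = base frame: x ahead of the robot, y to its left, z up, the work surface at z = 0. Lengths are in m, angles in degrees, forces in N, time in s.
With the tool pointing down it reaches from about 0.375 to 0.9 m from the base axis. Payload 3.1 kg.
Tool frame: the origin (TCP) lies on the centre line of the jaws, within the pads' length; the fingertips stand 17 mm ahead of it and the grasp point (between the pads) lies 2 mm behind it; z points along the fingers, y is the line along which they close (so a half turn about z gives the same grasp; the last joint's range is limited). The gripper opens to 87 mm and grips with 3 to 60 N. Pads are 19 mm wide; open, the fingers measure 117 mm over their backs; the gripper's body (75 mm by 190 mm) begins 51 mm behind the grasp point.
Start: joints at [-80.185, 30.224, 82.088, -0, 67.689, -10.227], TCP at [0.214, -0.587, 0.24] pointing down, gripper open.
Joint ranges: [-176.69, 176.69], [-43.24, 126.21], [12.49, 139.97], [-82, 262], [0, 151.66], [-163.58, 163.58]. Speed limits (degrees/s): [159.86, 159.86, 180, 180, 180, 180].

INTERFACE

Orientations are given as a 3x3 rotation matrix whose columns are the frame's x, y, z axes.
In Python, from rig import bot, imaging, finder gives the robot as it stands. The module is installed in compiled form; this text tells all that it offers.
- The arm moves only by the tool play_rows, never from a script. Its argument "motion" is a list that holds one entry, the list of rows, each a list of 6 numbers: the shift along the tool's x, y, z in parts of the range, where 1.0 means 0.6 m, then the turn, a rotation vector about the tool's x, y, z in fractions of the full range, 1 being 180 degrees. In form: [[[dx, dy, dz, wx, wy, wz], ...]]. A call has 1 to 8 rows; each row is the pose to reach, as a shift and turn from the pose commanded when the call began, along the tool's axes at that moment; what a row does not reach only later rows make up. A row lasts 1/12 s, in which the tool goes at most 41.7 mm and 7.16 degrees, less where a joint would pass 70% of its speed; a pose out of reach is approached as far as the arm can. No shift or turn number may pass 1 either way. A call with a gripper value outside its range is refused whole. "fingers" is the finger opening in m, from 0 to 0.087, set as the call begins (left out, the last holds). The fingers move at their own pace and stop on an object; the grip force is fixed at half the most. Time passes only in rows, so rows that repeat a pose let the fingers close. It gives the time, the measured TCP pose, the force, the opening and the grip force at its end, in the units of the state.
- bot.read_state(): the state, without advancing time (a new reading comes with each control period).
- imaging.capture(name): name is "scene" or "top" or "wrist"; returns a dict with "frame" (420x560x3 uint8, red, green, blue), "camera_matrix" (3x3 intrinsics, pixels), "R" (3x3) and "t" (3): a world point X has camera coordinates R X + t. Camera axes: x right, y down, z forward; pixel columns grow to the right and rows downward; lengths in m; the calibration is good to about 2 mm. A picture is of the moment at which its call begins. There is no depth.
- bot.hand_in(): hands the job in; it is judged then, once.
Trained networks look in the newest picture that a camera, given by its name, has taken for a name from the list of things; names that differ only in an ending like _2 or _b are one class to them, and where a whole thing is asked for, a point or a joint stands for the part that bears it (a point fixed in the world has none). Each returns a list of dicts, best first, with "confidence" (0 to 1); they miss things now and then, are a little off and sometimes report something else, mostly with a low value. They report only what shows in the picture. A call takes as long as a camera call. They do not tell look-alikes from the thing itself.
- finder.recognise(camera, name): "at" ([x, y, z] in m, in world coordinates, good to about 4 mm: the middle of the surface that is visible of it).
- finder.outline_of(camera, name): "pixels" (420x560 bool, what is visible of it).
The state is a dict: "time_s": time; "joint_positions": joint angles; "qvel": joint speeds; "tau": joint torques, N m; "position": TCP position; "tcp_rot": TCP orientation; "force": force on the tool from outside, world axes, zero at the start; "moment": the same for the moment, N m; "opening": opening from 0.0 (shut) to 1.0 (fully open); "grasp_force": force on a finger pad.
Only numpy, scipy, OpenCV 4.12 (cv2) and the standard library are available. Lean on these libraries where they do the work, as an engineer would, in place of code of your own. Each camera call takes 0.05 s, during which the arm holds its last target. There are 200 camera calls.

## Working session

There is one attempt and no reset: what is moved stays moved. The work goes in short steps, Python scripts to look and compute and a tool call to move; the robot and the scene stay as the last step left them, time stands still between calls to the robot, and variables do not carry over. Pictures are saved under pics/ and viewed, at most 14 in all, crops included, and the job is handed in when it is done.

Besides the shell and the picture viewer there is one more tool, called as name(argument=value, ...), one argument or row to a line, values as JSON. play_rows: Moves the arm, as the interface text tells. Its arguments: {"type":"object","properties":{"motion":{"type":"array"},"fingers":{"type":"number"}},"required":["motion"]}

```bash
mkdir -p pics
python3 - <<'E'
from rig import bot,imaging,finder
import cv2,numpy as np
for c in ("scene","top"):
    d=imaging.capture(c); cv2.imwrite(f"pics/{c}0.png",cv2.cvtColor(d["frame"],cv2.COLOR_RGB2BGR))
    print(c,-d["R"].T@d["t"],d["camera_matrix"][0,0])
    for n in ["main_base","main_bar","bleed_base","bleed_bar","pack","plug","tray","padlock","jar","probe","torch","screwdriver","tape_roll"]:
        print(n,[(np.round(r["at"],3).tolist(),round(r["confidence"],2)) for r in finder.recognise(c,n)])
print(bot.read_state()["tcp_rot"])
E
```

```text
scene [ 0.95179259 -0.66726128  0.80125519] 440.31442427865284
main_base [([0.502, -0.314, 0.051], 0.86)]
main_bar [([0.514, -0.265, 0.095], 0.61), ([0.65, 0.005, 0.097], 0.59)]
bleed_base [([0.506, 0.268, 0.051], 0.56), ([0.426, -0.169, 0.031], 0.42)]
bleed_bar [([0.651, 0.001, 0.095], 0.33)]
pack [([0.722, -0.049, 0.055], 0.73)]
plug [([0.654, -0.0, 0.097], 0.65)]
tray [([0.451, -0.014, 0.007], 0.85), ([0.227, -0.259, 0.002], 0.62), ([0.218, 0.272, 0.008], 0.62), ([0.51, -0.267, 0.093], 0.52)]
padlock [([0.479, -0.073, 0.024], 0.76)]
jar [([0.646, -0.426, 0.07], 0.92), ([0.789, -0.006, 0.066], 0.71), ([0.451, -0.016, 0.007], 0.2)]
probe [([0.786, -0.009, 0.063], 0.96), ([0.722, -0.044, 0.049], 0.58), ([0.645, -0.428, 0.072], 0.44)]
torch [([0.426, -0.17, 0.028], 0.84)]
screwdriver [([0.428, 0.153, 0.022], 0.77), ([0.447, -0.014, 0.007], 0.24)]
tape_roll [([0.652, 0.39, 0.02], 0.82), ([0.481, -0.072, 0.026], 0.73), ([0.493, 0.236, 0.108], 0.41)]
top [0.47581143 0.0176441  1.04318165] 402.0429342404018
main_base []
main_bar [([0.42, 0.159, 0.023], 0.75), ([0.496, -0.254, 0.11], 0.71), ([0.702, 0.02, 0.053], 0.24)]
bleed_base [([0.5, 0.289, 0.054], 0.82), ([0.701, 0.023, 0.052], 0.27)]
bleed_bar [([0.487, 0.245, 0.107], 0.64)]
pack [([0.704, 0.018, 0.05], 0.68)]
plug [([0.636, 0.008, 0.098], 0.79)]
tray [([0.234, -0.256, 0.009], 0.95), ([0.449, -0.005, 0.002], 0.9), ([0.214, 0.275, 0.003], 0.76)]
padlock [([0.476, -0.061, 0.024], 0.77)]
jar [([0.63, -0.401, 0.074], 0.84)]
probe [([0.777, -0.007, 0.064], 0.84), ([0.489, 0.243, 0.11], 0.26)]
torch [([0.418, -0.164, 0.027], 0.79)]
screwdriver [([0.42, 0.161, 0.021], 0.69), ([0.498, -0.257, 0.109], 0.56), ([0.489, -0.299, 0.051], 0.48)]
tape_roll [([0.649, 0.398, 0.019], 0.66), ([0.47, -0.063, 0.022], 0.32)]
[[ 9.39432509e-01  3.42733950e-01  8.13334465e-06]
 [ 3.42733950e-01 -9.39432509e-01 -4.61899329e-06]
 [ 6.05764256e-06  7.12680580e-06 -1.00000000e+00]]
```

View pics/scene0.png

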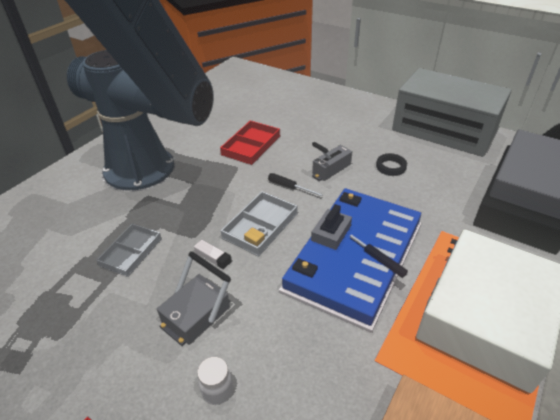

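View pics/top0.png

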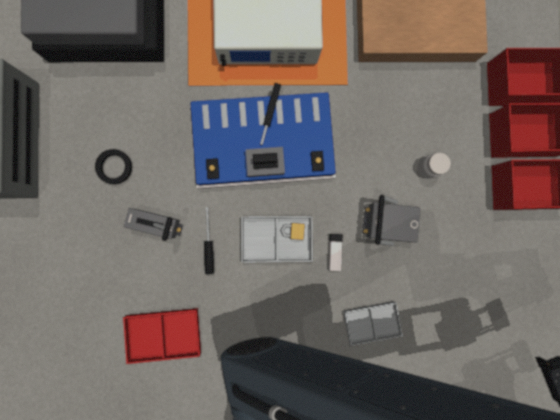

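The top view shows the large grey tray at about (276,239), with the padlock on its right (−y) half. The plug is at (265,160). The wide isolator is at (390,222), its bar leaning left (+y) and its ring on the right. The narrow switch is at (153,222), its bar leaning right (−y). Next I measure the yaws from the outlines.

```bash
cat > h.py <<'E'
import numpy as np
def plane(d,px,z):
    K,R,t=map(np.asarray,(d["camera_matrix"],d["R"],d["t"]))
    c=-R.T@t; px=np.atleast_2d(px)
    v=(R.T@np.linalg.inv(K)@np.c_[px,np.ones(len(px))].T).T
    return c+v*((z-c[2])/v[:,2])[:,None]
def rot(st,x,y,z=None): pass
E
python3 - <<'E'
from rig import bot,imaging,finder
import cv2,numpy as np
from h import plane
d=imaging.capture("top"); im=cv2.cvtColor(d["frame"],cv2.COLOR_RGB2BGR)
big=cv2.resize(im,None,fx=4,fy=4,interpolation=cv2.INTER_CUBIC)
for n,z in [("main_base",.05),("main_bar",.106),("bleed_base",.05),("bleed_bar",.106),("pack",.05),("plug",.12),("tray",.03),("padlock",.026)]:
    for r in finder.outline_of("top",n)[:3]:
        m=r["pixels"].astype(np.uint8)
        cs,_=cv2.findContours(m,cv2.RETR_EXTERNAL,cv2.CHAIN_APPROX_NONE)
        c=max(cs,key=cv2.contourArea)
        p=plane(d,c[:,0].astype(float),z)[:,:2]*1000
        (cx,cy),(w,h),a=cv2.minAreaRect(p.astype(np.float32))
        print(n,round(r["confidence"],2),np.round([cx,cy,w,h,a],1))
        cv2.drawContours(big,[c*4+2],-1,(0,255,0),1)
a=big[320:1070,480:1700]
cv2.imwrite("pics/zoom.png",cv2.resize(a,(800,492),interpolation=cv2.INTER_AREA))
crops=[big[560:1060,1400:1720],big[760:1060,460:760],big[560:720,940:1180]]
W=np.zeros((600,800,3),np.uint8); W[:500,:320]=crops[0];W[:300,340:640]=crops[1];W[320:480,340:580]=crops[2]
cv2.imwrite("pics/crops.png",W)
E
```

```text
main_base 0.55 [ 491.1 -301.2  140.2  119.4   82.9]
main_bar 0.56 [ 493.8 -270.2   44.4  117.    82.6]
bleed_base 0.69 [492.4 286.9 138.9  61.3  75.2]
bleed_base 0.25 [452.3 -13.7 175.4 110.8  89. ]
bleed_bar 0.77 [480.8 242.6  45.2  39.8  22.5]
pack 0.67 [700.5  15.  219.2 348.3   3.5]
plug 0.63 [635.8  11.5  35.5  57.8   3.4]
tray 0.97 [451.8 -14.  178.9 117.9  88.7]
tray 0.86 [220.  270.8 122.  187.3   3.7]
padlock 0.77 [471.  -58.7  55.9  43.   88.9]
```

View pics/zoom.png

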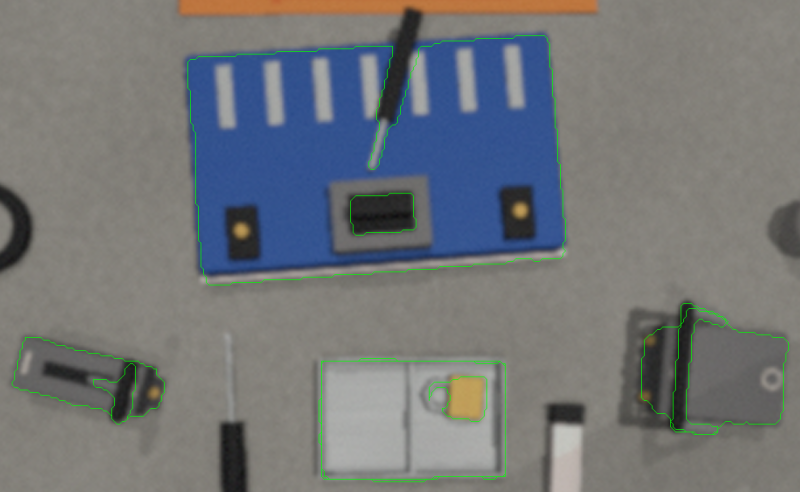

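View pics/crops.png

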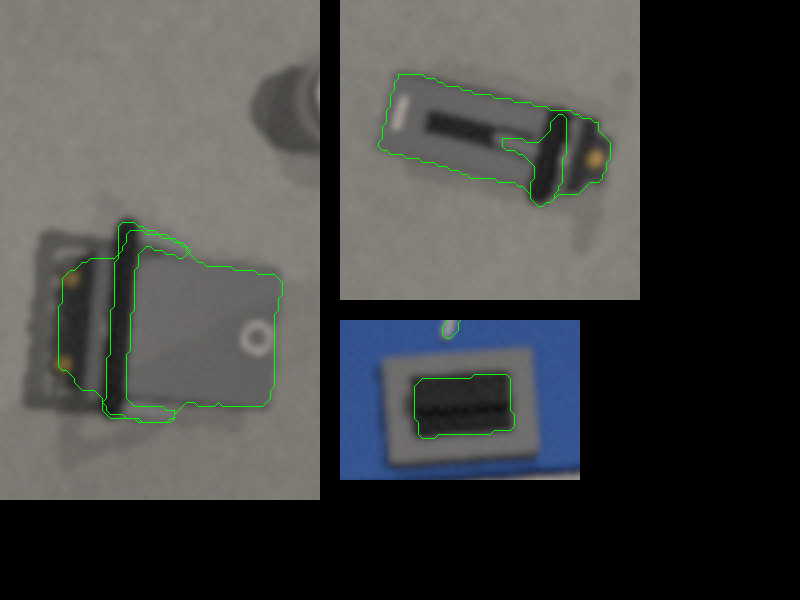

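The outlines match the picture: the white ring is at the isolator's right end, and the bar marks the switch's left end. Now I get the exact bar ends and the socket block corners from the crop pixels.

Run:
```python
from rig import imaging,bot
import numpy as np
from h import plane
d=imaging.capture("top")
f=lambda pts,o:(np.array(pts,float)+o-1.5)/4
def line(n,p):
    v=p[0]-p[1]; print(n,np.round(p[:,:2],4).tolist(),"c",p.mean(0).round(4),"len",np.linalg.norm(v).round(4),"dir",np.degrees(np.arctan2(v[1],v[0])).round(1))
line("main",plane(d,f([[126,225],[113,412]],[1400,560]),.106))
line("mainhous",plane(d,f([[278,275],[272,403]],[1400,560]),.05))
line("bleed",plane(d,f([[219,115],[202,203]],[460,760]),.106))
line("bleedhous",plane(d,f([[58,75],[40,150]],[460,760]),.05))
b=plane(d,f([[42,39],[192,27],[200,136],[50,146]],[940,560]),.08)
line("block top",b[:2]);line("bot",b[2:]);print(b.mean(0))
k=f([[0,0]],[0,0])
z=800/1220 # zoom.png scale; tray rim corners
t=plane(d,(np.array([[320,361],[504,361],[504,478],[321,478]])/z+[480,320]-1.5)/4,.03)
print(t.round(4),t.mean(0))
s=bot.read_state();print(s["time_s"],s["force"],s["opening"])
```

```text
main [[0.5515, -0.2606], [0.4415, -0.2495]] c [ 0.4965 -0.255   0.106 ] len 0.1105 dir -5.8
mainhous [[0.5231, -0.3726], [0.4431, -0.3659]] c [ 0.4831 -0.3692  0.05  ] len 0.0803 dir -4.8
bleed [[0.5071, 0.2351], [0.4566, 0.2451]] c [0.4818 0.2401 0.106 ] len 0.0515 dir -11.2
bleedhous [[0.5351, 0.3453], [0.4896, 0.3561]] c [0.5123 0.3507 0.05  ] len 0.0468 dir -13.4
block top [[0.6711, 0.0594], [0.6774, -0.0313]] c [0.6743 0.014  0.08  ] len 0.0908 dir 94.0
bot [[0.6111, -0.0348], [0.6062, 0.0555]] c [0.6086 0.0104 0.08  ] len 0.0905 dir -86.9
[0.64144676 0.01220122 0.08      ]
[[ 0.5093  0.0728  0.03  ]
 [ 0.5061 -0.1042  0.03  ]
 [ 0.3938 -0.1016  0.03  ]
 [ 0.3976  0.0735  0.03  ]] [ 0.451714   -0.01485081  0.03      ]
1.9 [0.49896087 1.14676686 0.17943102] 1.003077007573743
```

```bash
cat > go.py <<'E'
# usage: go.py x y z theta  -> shift/turn in present tool axes (tool pointing down, theta = heading of tool x)
import sys,numpy as np
from rig import bot
from scipy.spatial.transform import Rotation as Ro
s=bot.read_state(); R=np.array(s["tcp_rot"]); p=np.array(s["position"])
print("t",round(s["time_s"],2),"p",p.round(4),"F",np.round(s["force"],1),"open",round(s["opening"],3),"grip",np.round(s["grasp_force"],1))
a=list(map(float,sys.argv[1:]))
for i in range(0,len(a),4):
    x,y,z,th=a[i:i+4]; c,q=np.cos(np.radians(th)),np.sin(np.radians(th))
    T=np.array([[c,q,0],[q,-c,0],[0,0,-1]])
    print((R.T@(np.array([x,y,z])-p)).round(4).tolist(),Ro.from_matrix(R.T@T).as_rotvec(degrees=True).round(2).tolist())
E
python3 go.py .4994 -.225 .24 84.5
```

```text
t 1.9 p [ 0.2142 -0.5871  0.2396] F [0.5 1.1 0.2] open 1.003 grip 0.0
[0.392, -0.2425, -0.0004] [-0.0, 0.0, -64.46]
```

The rows are not in the units I measure in: shifts go in shares of 0.6 m and turns go in shares of 180 degrees. I convert before sending: 0.392 m is 0.6533, -0.242 m is -0.4033, -64.5 degrees is -0.3583.

play_rows(
  motion=[
    [[0.6533, -0.4033, 0, 0, 0, -0.3583], [0.6533, -0.4033, 0, 0, 0, -0.3583], [0.6533, -0.4033, 0, 0, 0, -0.3583], [0.6533, -0.4033, 0, 0, 0, -0.3583], [0.6533, -0.4033, 0, 0, 0, -0.3583], [0.6533, -0.4033, 0, 0, 0, -0.3583], [0.6533, -0.4033, 0, 0, 0, -0.3583], [0.6533, -0.4033, 0, 0, 0, -0.3583]],
  ],
  fingers=0,
)

```text
time_s: 2.57
position: [0.4216, -0.3238, 0.2398]
tcp_rot: [[0.214, 0.977, 0.0], [0.977, -0.214, -0.0], [-0.0, 0.0, -1.0]]
force: [0.2, -0.9, 0.7]
opening: 0.478
grasp_force: 0.0
```

```bash
python3 go.py .4994 -.225 .18 84.5
```

```text
t 2.57 p [ 0.4216 -0.3238  0.2398] F [ 0.2 -0.9  0.7] open 0.478 grip 0.0
[0.1131, 0.0549, 0.0598] [0.03, 0.02, -6.83]
```

Converted, 0.11 m is 0.1833, 0.06 m is 0.1, -6.8 degrees is -0.0378.

play_rows(
  motion=[
    [[0.1833, 0.0917, 0, 0, 0, -0.0378], [0.1833, 0.0917, 0, 0, 0, -0.0378], [0.1833, 0.0917, 0, 0, 0, -0.0378], [0.1833, 0.0917, 0.1, 0, 0, -0.0378], [0.1833, 0.0917, 0.1, 0, 0, -0.0378], [0.1833, 0.0917, 0.1, 0, 0, -0.0378], [0.1833, 0.0917, 0.1, 0, 0, -0.0378]],
  ],
)

```text
time_s: 3.15
position: [0.4981, -0.2297, 0.1789]
tcp_rot: [[0.102, 0.995, -0.002], [0.995, -0.102, 0.001], [0.001, -0.002, -1.0]]
force: [0.1, -0.0, 0.3]
opening: 0.018
grasp_force: 0.0
```

```bash
python3 go.py .4994 -.225 .105 84.5
python3 - <<'E'
from rig import imaging
import cv2
d=imaging.capture("scene");cv2.imwrite("pics/s1.png",cv2.resize(cv2.cvtColor(d["frame"],cv2.COLOR_RGB2BGR)[180:400,80:400],None,fx=2.4,fy=2.4))
E
```

```text
t 3.15 p [ 0.4981 -0.2297  0.1789] F [ 0.1 -0.   0.3] open 0.018 grip 0.0
[0.0047, 0.0009, 0.0739] [-0.12, -0.07, -0.34]
```

View pics/s1.png

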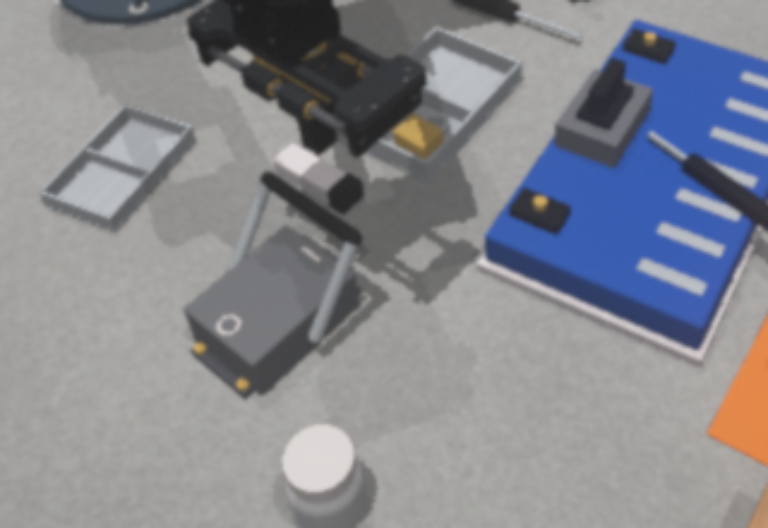

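The shut fingers (318,135 in the crop) are above and beyond the bar (310,210) on its ON side, as planned. I go down, then push along −x of the tool.

Converted, 0.074 m is 0.1233, 0.035 m is 0.0583.

play_rows(
  motion=[
    [[0.0133, 0.0017, 0, 0, 0, 0], [0.0133, 0.0017, 0.0583, 0, 0, 0], [0.0133, 0.0017, 0.1233, 0, 0, 0], [0.0133, 0.0017, 0.1233, 0, 0, 0], [0.0133, 0.0017, 0.1233, 0, 0, 0]],
  ],
)

```text
time_s: 3.62
position: [0.4994, -0.2219, 0.105]
tcp_rot: [[0.103, 0.995, -0.003], [0.995, -0.103, 0.002], [0.002, -0.003, -1.0]]
force: [0.5, -0.0, -0.3]
opening: 0.007
grasp_force: 0.0
```

Converted, -0.11 m is -0.1833, -0.1 m is -0.1667.

play_rows(
  motion=[
    [[-0.025, 0, 0, 0, 0, 0], [-0.05, 0, 0, 0, 0, 0], [-0.075, 0, 0, 0, 0, 0], [-0.1, 0, 0, 0, 0, 0], [-0.125, 0, 0, 0, 0, 0], [-0.15, 0, 0, 0, 0, 0], [-0.1667, 0, 0, 0, 0, 0], [-0.1833, 0, 0, 0, 0, 0]],
  ],
)

```text
time_s: 4.28
position: [0.4888, -0.3339, 0.1059]
tcp_rot: [[0.103, 0.995, 0.001], [0.995, -0.103, -0.001], [-0.001, 0.001, -1.0]]
force: [-0.9, 0.1, 0.1]
opening: 0.002
grasp_force: 0.0
```

```bash
python3 go.py .486 -.345 .105 84.5;  python3 - <<'E'
from rig import imaging
import cv2
d=imaging.capture("scene");cv2.imwrite("pics/s2.png",cv2.resize(cv2.cvtColor(d["frame"],cv2.COLOR_RGB2BGR)[180:400,80:400],None,fx=2.4,fy=2.4))
E
```

```text
t 4.28 p [ 0.4888 -0.3339  0.1059] F [-0.9  0.1  0.1] open 0.002 grip 0.0
[-0.0113, -0.0017, 0.0009] [0.04, 0.06, -0.43]
```

View pics/s2.png

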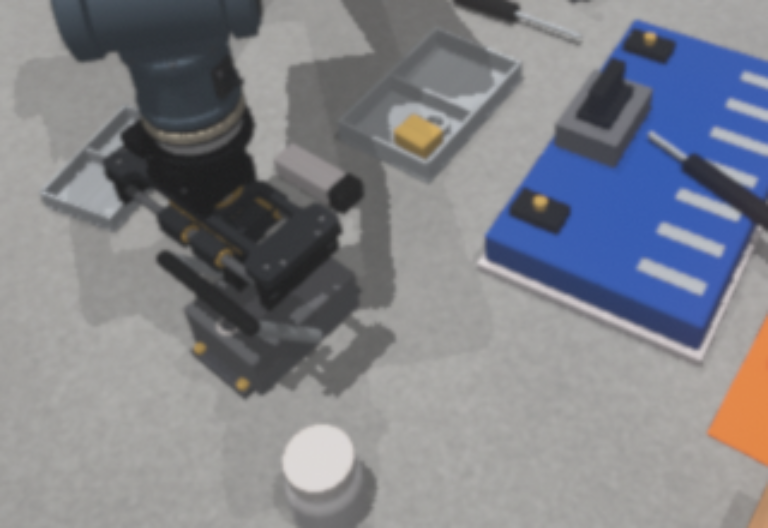

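The handle has fallen over to the ring end (bar at 210,290, past the fingers). Up, then over to the plug.

Converted, 0.195 m is 0.325, -0.04 m is -0.0667, -9 degrees is -0.05.

play_rows(
  motion=[
    [[0, 0, -0.0667, 0, 0, 0], [0, 0, -0.1333, 0, 0, 0], [0.0167, 0, -0.1667, 0, 0, 0], [0.0833, 0.0333, -0.1667, 0, 0, 0], [0.15, 0.0667, -0.1667, 0, 0, -0.0167], [0.2083, 0.0917, -0.1667, 0, 0, -0.0333], [0.2667, 0.1167, -0.1667, 0, 0, -0.05], [0.325, 0.15, -0.1667, 0, 0, -0.05]],
  ],
  fingers=0.06,
)

```text
time_s: 5.0
position: [0.5981, -0.1445, 0.2053]
tcp_rot: [[-0.057, 0.998, -0.002], [0.998, 0.057, 0.001], [0.001, -0.002, -1.0]]
force: [0.2, -1.2, -0.9]
opening: 0.527
grasp_force: 0.0
```

```bash
python3 go.py .641 .012 .2 93.5;  python3 - <<'E'
from rig import imaging,finder
from h import plane
import cv2,numpy as np
d=imaging.capture("top");cv2.imwrite("pics/t2.png",cv2.resize(cv2.cvtColor(d["frame"],cv2.COLOR_RGB2BGR)[170:290,340:460],None,fx=5,fy=5))
E
```

```text
t 5.0 p [ 0.5981 -0.1445  0.2053] F [ 0.2 -1.2 -0.9] open 0.527 grip 0.0
[0.1539, 0.0517, 0.0054] [-0.11, -0.06, -0.24]
```

View pics/t2.png

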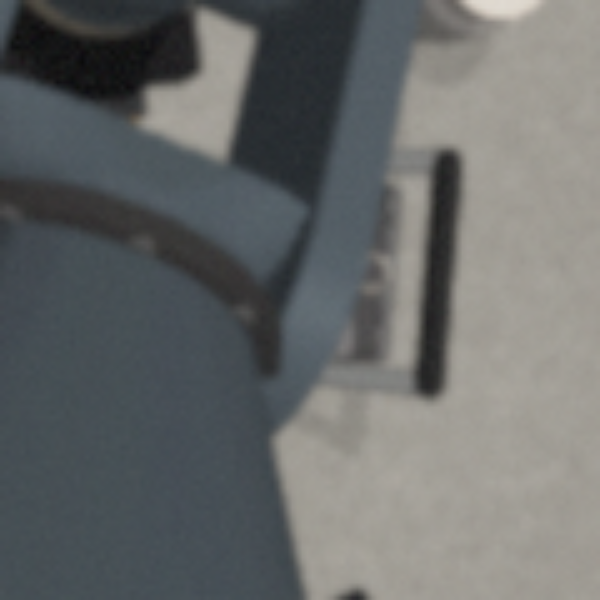

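The bar at crop (441,272) is pixel column 428, which gives y≈−0.3686. That is exactly the OFF stop. On to the plug.

Converted, 0.154 m is 0.2567, 0.145 m is 0.2417.

play_rows(
  motion=[
    [[0.0667, 0.0217, 0, 0, 0, 0], [0.1333, 0.0433, 0, 0, 0, 0], [0.1917, 0.065, 0, 0, 0, 0], [0.2417, 0.0833, 0, 0, 0, 0], [0.2567, 0.0867, 0.0083, 0, 0, 0], [0.2567, 0.0867, 0.0083, 0, 0, 0], [0.2567, 0.0867, 0.0083, 0, 0, 0]],
  ],
)

```text
time_s: 5.63
position: [0.6412, 0.0096, 0.1997]
tcp_rot: [[-0.056, 0.998, -0.002], [0.998, 0.056, -0.001], [-0.0, -0.002, -1.0]]
force: [0.2, -1.3, 0.6]
opening: 0.69
grasp_force: 0.0
```

```bash
python3 go.py .641 .012 .111 93.5;  python3 - <<'E'
from rig import imaging,finder
import numpy as np,cv2
for c in ("wrist","scene"):
    d=imaging.capture(c)
    print([(np.round(r["at"],3).tolist(),round(r["confidence"],2)) for r in finder.recognise(c,"plug")])
    cv2.imwrite(f"pics/{c}3.png",cv2.cvtColor(d["frame"],cv2.COLOR_RGB2BGR))
    if c=="wrist":
        for z in (.08,.09,.12):
            u=np.array([d["camera_matrix"]@(d["R"]@np.array([.641,.012,z])+d["t"])])[0]; print(z,u[:2]/u[2])
E
```

```text
t 5.63 p [0.6412 0.0096 0.1997] F [ 0.2 -1.3  0.6] open 0.69 grip 0.0
[0.0024, 0.0001, 0.0887] [-0.13, 0.03, -0.28]
[([0.643, 0.021, 0.093], 0.76)]
0.08 [280.2193287  206.40390747]
0.09 [280.25982946 209.8009489 ]
0.12 [280.40118258 221.6570831 ]
[([0.651, 0.001, 0.101], 0.56)]
```

View pics/wrist3.png

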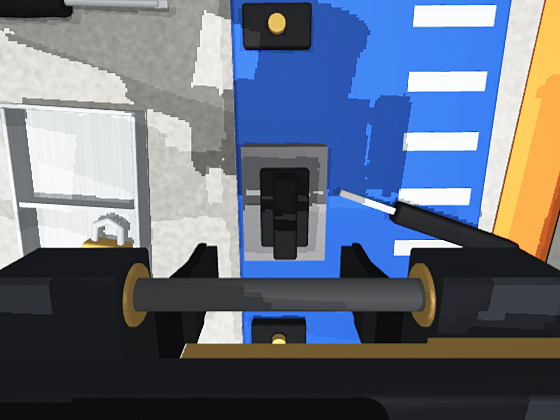

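In the wrist view the socket block is centred at about (284.5,203), against a predicted (280.2,206.4). So the plug sits about 3 mm further in x and 2.5 mm further in y, and I correct for that. The fin is square to the jaws.

Converted, 0.088 m is 0.1467, 0.08 m is 0.1333, -0.3 degrees is -0.0017.

play_rows(
  motion=[
    [[0.0083, 0.0033, 0, 0, 0, -0.0017], [0.0083, 0.0033, 0.05, 0, 0, -0.0017], [0.0083, 0.0033, 0.1, 0, 0, -0.0017], [0.0083, 0.0033, 0.1333, 0, 0, -0.0017], [0.0083, 0.0033, 0.1467, 0, 0, -0.0017], [0.0083, 0.0033, 0.1467, 0, 0, -0.0017], [0.0083, 0.0033, 0.1467, 0, 0, -0.0017]],
  ],
)

```text
time_s: 6.42
position: [0.6442, 0.0144, 0.1129]
tcp_rot: [[-0.059, 0.998, 0.001], [0.998, 0.059, -0.0], [-0.0, 0.001, -1.0]]
force: [0.7, 0.1, -0.1]
opening: 0.692
grasp_force: 0.0
```

play_rows(
  motion=[
    [[0, 0, 0, 0, 0, 0], [0, 0, 0, 0, 0, 0], [0, 0, 0, 0, 0, 0], [0, 0, 0, 0, 0, 0], [0, 0, 0, 0, 0, 0], [0, 0, 0, 0, 0, 0], [0, 0, 0, 0, 0, 0], [0, 0, 0, 0, 0, 0]],
  ],
  fingers=0.0,
)

```text
time_s: 7.08
position: [0.6439, 0.0148, 0.1126]
tcp_rot: [[-0.06, 0.998, 0.001], [0.998, 0.06, -0.0], [-0.0, 0.001, -1.0]]
force: [-0.5, 0.9, 1.6]
opening: 0.182
grasp_force: 30.0
```

Gripped at 15.9 mm with 30 N. I lift straight out.

Converted, -0.08 m is -0.1333, -0.055 m is -0.0917.

play_rows(
  motion=[
    [[0, 0, -0.0083, 0, 0, 0], [0, 0, -0.025, 0, 0, 0], [0, 0, -0.05, 0, 0, 0], [0, 0, -0.0917, 0, 0, 0], [0, 0, -0.1333, 0, 0, 0], [0, 0, -0.1333, 0, 0, 0], [0, 0, -0.1333, 0, 0, 0]],
  ],
)

```text
time_s: 7.67
position: [0.6443, 0.0147, 0.1944]
tcp_rot: [[-0.06, 0.998, 0.003], [0.998, 0.06, -0.001], [-0.001, 0.003, -1.0]]
force: [0.1, 0.1, -3.5]
opening: 0.178
grasp_force: 30.0
```

```bash
python3 go.py .453 .0295 .19 89
```

```text
t 7.67 p [0.6443 0.0147 0.1944] F [ 0.1  0.1 -3.5] open 0.178 grip 30.0
[0.0263, -0.19, 0.0039] [0.17, 0.04, 4.44]
```

Converted, -0.19 m is -0.3167, -0.06 m is -0.1, 4.4 degrees is 0.0244.

play_rows(
  motion=[
    [[0.0067, -0.0417, 0, 0, 0, 0.0056], [0.0167, -0.1, 0, 0, 0, 0.0111], [0.025, -0.1583, 0, 0, 0, 0.0167], [0.0333, -0.2167, 0, 0, 0, 0.0222], [0.04, -0.275, 0, 0, 0, 0.0244], [0.0433, -0.3083, 0, 0, 0, 0.0244], [0.0433, -0.3167, 0, 0, 0, 0.0244], [0.0433, -0.3167, 0, 0, 0, 0.0244]],
  ],
)

```text
time_s: 8.33
position: [0.4496, 0.0298, 0.1916]
tcp_rot: [[0.017, 1.0, -0.004], [1.0, -0.017, 0.001], [0.001, -0.004, -1.0]]
force: [0.6, -0.2, -3.2]
opening: 0.176
grasp_force: 30.0
```

```bash
python3 - <<'E'
from rig import imaging
import numpy as np,cv2
d=imaging.capture("wrist")
im=cv2.cvtColor(d["frame"],cv2.COLOR_RGB2BGR)
for X in ([.453,.0295,.004],[.4,.0735,.03],[.507,.0735,.03],[.452,-.0145,.03]):
    u=d["camera_matrix"]@(d["R"]@np.array(X)+d["t"]); u=u[:2]/u[2]; cv2.circle(im,tuple(int(v) for v in u),4,(0,0,255),-1)
cv2.imwrite("pics/wrist4.png",im)
E
python3 go.py .453 .0295 .07 89 .453 .0295 .0555 89
```

```text
t 8.38 p [0.4523 0.0293 0.1921] F [ 1.3 -0.6 -2.7] open 0.179 grip 30.0
[0.0002, 0.0007, 0.1221] [-0.02, -0.01, 0.02]
[0.0002, 0.0007, 0.1366] [-0.02, -0.01, 0.02]
```

View pics/wrist4.png

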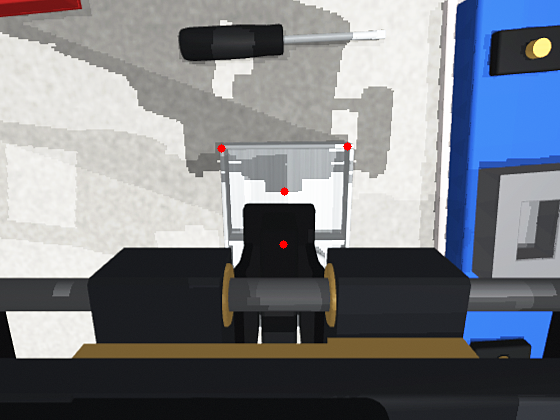

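The projected marks fall about 4–8 px below the true rim and cross wall, with the corners at about (217,143) and (354,142). I shift 3.5 mm further into the bay, then go down gently.

play_rows(
  motion=[
    [[0.0058, 0.0017, 0.0167, 0, 0, 0], [0.0058, 0.0017, 0.0667, 0, 0, 0], [0.0058, 0.0017, 0.1167, 0, 0, 0], [0.0058, 0.0017, 0.1667, 0, 0, 0], [0.0058, 0.0017, 0.1917, 0, 0, 0], [0.0058, 0.0017, 0.2083, 0, 0, 0], [0.0058, 0.0017, 0.2167, 0, 0, 0], [0.0058, 0.0017, 0.2167, 0, 0, 0]],
  ],
)

```text
time_s: 9.05
position: [0.4549, 0.0325, 0.061]
tcp_rot: [[0.017, 1.0, -0.001], [1.0, -0.017, 0.0], [0.0, -0.001, -1.0]]
force: [0.3, -0.5, -3.2]
opening: 0.18
grasp_force: 30.0
```

```bash
python3 go.py .453 .033 .0546 89
```

```text
t 9.05 p [0.4549 0.0325 0.061 ] F [ 0.3 -0.5 -3.2] open 0.18 grip 30.0
[0.0004, -0.0019, 0.0064] [-0.03, -0.01, 0.03]
```

Converted, 0.006 m is 0.01, -0.001 m is -0.0017.

play_rows(
  motion=[
    [[0, -0.0017, 0.0033, 0, 0, 0], [0, -0.0017, 0.005, 0, 0, 0], [0, -0.0017, 0.0067, 0, 0, 0], [0, -0.0017, 0.0083, 0, 0, 0], [0, -0.0017, 0.01, 0, 0, 0], [0, -0.0017, 0.01, 0, 0, 0]],
  ],
)

```text
time_s: 9.55
position: [0.4527, 0.0328, 0.0568]
tcp_rot: [[0.017, 1.0, 0.001], [1.0, -0.017, -0.0], [-0.0, 0.001, -1.0]]
force: [-0.2, -0.3, -2.5]
opening: 0.179
grasp_force: 30.0
```

Converted, 0.002 m is 0.0033, 0.001 m is 0.0017.

play_rows(
  motion=[
    [[0, 0, 0, 0, 0, 0], [0, 0, 0.0017, 0, 0, 0], [0, 0, 0.0017, 0, 0, 0], [0, 0, 0.0033, 0, 0, 0], [0, 0, 0.0033, 0, 0, 0]],
  ],
)

```text
time_s: 9.97
position: [0.4527, 0.0328, 0.0546]
tcp_rot: [[0.017, 1.0, 0.0], [1.0, -0.017, -0.0], [-0.0, 0.0, -1.0]]
force: [0.8, 0.4, -1.0]
opening: 0.183
grasp_force: 30.0
```

play_rows(
  motion=[
    [[0, 0, 0, 0, 0, 0], [0, 0, 0.0008, 0, 0, 0], [0, 0, 0.0017, 0, 0, 0], [0, 0, 0.0017, 0, 0, 0]],
  ],
)

```text
time_s: 10.3
position: [0.4527, 0.0328, 0.0546]
tcp_rot: [[0.017, 1.0, 0.001], [1.0, -0.017, -0.0], [-0.0, 0.001, -1.0]]
force: [-1.0, -0.6, 8.8]
opening: 0.177
grasp_force: 30.0
```

Contact: 8.8 N upward and z has stopped. I release and go up.

Converted, -0.0005 m is -0.0008.

play_rows(
  motion=[
    [[0, 0, -0.0008, 0, 0, 0], [0, 0, -0.0008, 0, 0, 0], [0, 0, -0.0008, 0, 0, 0], [0, 0, -0.0008, 0, 0, 0], [0, 0, -0.0008, 0, 0, 0]],
  ],
  fingers=0.05,
)

```text
time_s: 10.72
position: [0.4525, 0.0328, 0.0539]
tcp_rot: [[0.017, 1.0, -0.0], [1.0, -0.017, 0.0], [0.0, -0.0, -1.0]]
force: [0.2, -1.1, -0.2]
opening: 0.473
grasp_force: 0.0
```

Converted, -0.14 m is -0.2333, -0.12 m is -0.2.

play_rows(
  motion=[
    [[0, 0, -0.0167, 0, 0, 0], [0, 0, -0.05, 0, 0, 0], [0, 0, -0.1, 0, 0, 0], [0, 0, -0.15, 0, 0, 0], [0, 0, -0.2, 0, 0, 0], [0, 0, -0.2333, 0, 0, 0], [0, 0, -0.2333, 0, 0, 0]],
  ],
)

```text
time_s: 11.3
position: [0.455, 0.0326, 0.1977]
tcp_rot: [[0.017, 1.0, 0.009], [1.0, -0.017, -0.001], [-0.001, 0.009, -1.0]]
force: [0.6, -0.3, 0.2]
opening: 0.577
grasp_force: 0.0
```

```bash
python3 go.py .475 .21 .195 78 .475 .21 .105 78
python3 - <<'E'
from rig import imaging,finder
import numpy as np,cv2
d=imaging.capture("scene");cv2.imwrite("pics/s5.png",cv2.resize(cv2.cvtColor(d["frame"],cv2.COLOR_RGB2BGR)[120:300,180:420],None,fx=3,fy=3))
print([(np.round(r["at"],3).tolist(),round(r["confidence"],2)) for r in finder.recognise("scene","plug")])
E
```

```text
t 11.3 p [0.455  0.0326 0.1977] F [ 0.6 -0.3  0.2] open 0.577 grip 0.0
[0.1778, 0.0171, 0.0026] [0.5, 0.03, 11.05]
[0.1779, 0.0163, 0.0926] [0.5, 0.03, 11.05]
[([0.462, 0.02, 0.038], 0.85)]
```

View pics/s5.png

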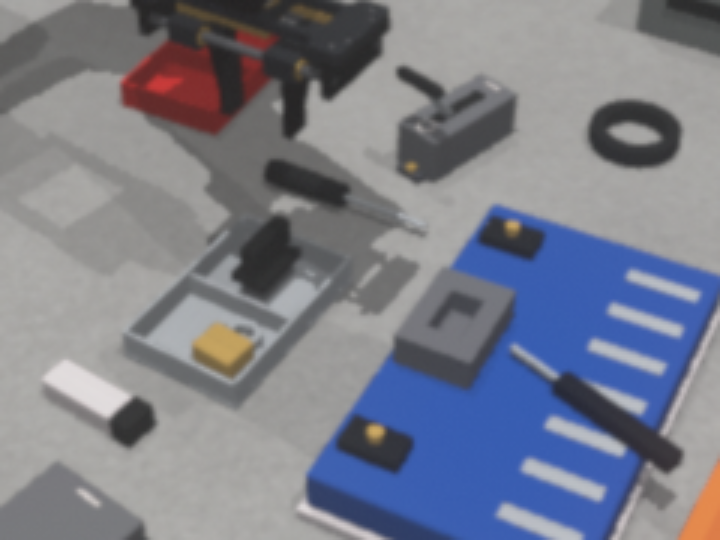

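The plug stands upright at (268,265) in the empty half, and the padlock is untouched. Now the T switch: fingers shut, approaching from its −y side.

Converted, 0.174 m is 0.29, 0.03 m is 0.05, 11 degrees is 0.0611.

play_rows(
  motion=[
    [[0.05, 0.005, 0, 0, 0, 0.0111], [0.1083, 0.01, 0, 0, 0, 0.0278], [0.1667, 0.0167, 0, 0, 0, 0.0444], [0.225, 0.0233, 0, 0, 0, 0.0611], [0.275, 0.0283, 0, 0, 0, 0.0611], [0.29, 0.0283, 0, 0, 0, 0.0611], [0.29, 0.0283, 0, 0, 0, 0.0611], [0.29, 0.0283, 0, 0, 0, 0.0611]],
  ],
  fingers=0,
)

```text
time_s: 12.07
position: [0.4712, 0.2061, 0.1925]
tcp_rot: [[0.206, 0.979, -0.004], [0.979, -0.206, -0.001], [-0.002, -0.003, -1.0]]
force: [0.8, 0.4, 0.6]
opening: 0.059
grasp_force: 0.0
```

```bash
python3 go.py .4747 .206 .11 78
python3 - <<'E'
from rig import imaging
import cv2,numpy as np
d=imaging.capture("wrist");im=cv2.cvtColor(d["frame"],cv2.COLOR_RGB2BGR)
for X in ([.5071,.2351,.106],[.4566,.2451,.106],[.482,.24,.106]):
    u=d["camera_matrix"]@(d["R"]@np.array(X)+d["t"]); u=u[:2]/u[2]; cv2.circle(im,tuple(int(v) for v in u),3,(0,0,255),-1)
cv2.imwrite("pics/w6.png",im)
E
```

```text
t 12.07 p [0.4712 0.2061 0.1925] F [0.8 0.4 0.6] open 0.059 grip 0.0
[0.0009, 0.0037, 0.0825] [-0.19, 0.13, 0.13]
```

View pics/w6.png

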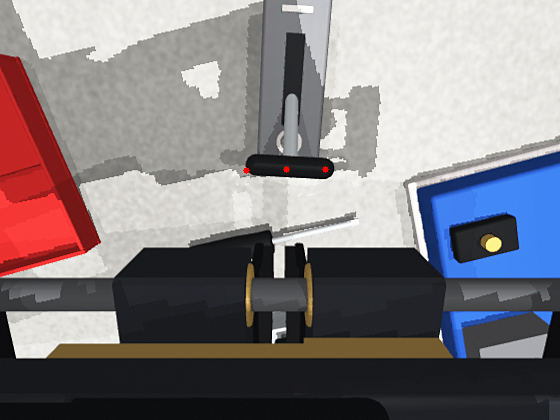

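The bar's centre is at (290,166), about 3 mm right of my mark. I correct that, go down, then push along +x of the tool.

Converted, 0.082 m is 0.1367, 0.08 m is 0.1333.

play_rows(
  motion=[
    [[0, 0.0083, 0.0167, 0, 0, 0], [0, 0.01, 0.075, 0, 0, 0], [0, 0.01, 0.1333, 0, 0, 0], [0, 0.01, 0.1367, 0, 0, 0], [0, 0.01, 0.1367, 0, 0, 0]],
  ],
)

```text
time_s: 12.53
position: [0.4767, 0.2036, 0.11]
tcp_rot: [[0.209, 0.978, -0.006], [0.978, -0.209, -0.001], [-0.003, -0.006, -1.0]]
force: [-0.2, 0.2, -0.1]
opening: 0.005
grasp_force: 0.0
```

Converted, 0.108 m is 0.18, 0.1 m is 0.1667.

play_rows(
  motion=[
    [[0.025, 0, 0, 0, 0, 0], [0.05, 0, 0, 0, 0, 0], [0.075, 0, 0, 0, 0, 0], [0.1, 0, 0, 0, 0, 0], [0.125, 0, 0, 0, 0, 0], [0.15, 0, 0, 0, 0, 0], [0.1667, 0, 0, 0, 0, 0], [0.18, 0, 0, 0, 0, 0]],
  ],
)

```text
time_s: 13.2
position: [0.5017, 0.3123, 0.1134]
tcp_rot: [[0.207, 0.978, 0.003], [0.978, -0.207, 0.001], [0.002, 0.002, -1.0]]
force: [0.5, -0.5, -1.2]
opening: 0.004
grasp_force: 0.0
```

Converted, -0.15 m is -0.25, -0.14 m is -0.2333.

play_rows(
  motion=[
    [[0, 0, 0, 0, 0, 0], [0, 0, 0, 0, 0, 0], [-0.0333, 0, 0, 0, 0, 0], [-0.05, 0, -0.05, 0, 0, 0], [-0.05, 0, -0.1167, 0, 0, 0], [-0.0833, 0, -0.1833, 0, 0, 0], [-0.15, 0, -0.2333, 0, 0, 0], [-0.2167, 0, -0.25, 0, 0, 0]],
  ],
)

```text
time_s: 13.87
position: [0.4773, 0.1928, 0.2625]
tcp_rot: [[0.205, 0.979, 0.007], [0.979, -0.205, 0.001], [0.003, 0.007, -1.0]]
force: [0.3, 0.0, 0.4]
opening: 0.006
grasp_force: 0.0
```

Converted, -0.09 m is -0.15, -0.06 m is -0.1.

play_rows(
  motion=[
    [[-0.05, -0.0333, 0, 0, 0, 0], [-0.1, -0.0667, 0, 0, 0, 0], [-0.15, -0.0833, 0, 0, 0, 0], [-0.15, -0.0833, 0, 0, 0, 0], [-0.15, -0.0833, 0, 0, 0, 0]],
  ],
)

```text
time_s: 14.28
position: [0.407, 0.1139, 0.2591]
tcp_rot: [[0.211, 0.978, -0.0], [0.978, -0.211, 0.0], [0.0, -0.0, -1.0]]
force: [-0.3, -0.6, -0.6]
opening: 0.001
grasp_force: 0.0
```

Run:
```python
from rig import imaging,bot
import cv2
d=imaging.capture("scene");cv2.imwrite("pics/s7.png",cv2.resize(cv2.cvtColor(d["frame"],cv2.COLOR_RGB2BGR)[100:400,100:450],(700,600)))
```

```text
(no output)
```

View pics/s7.png

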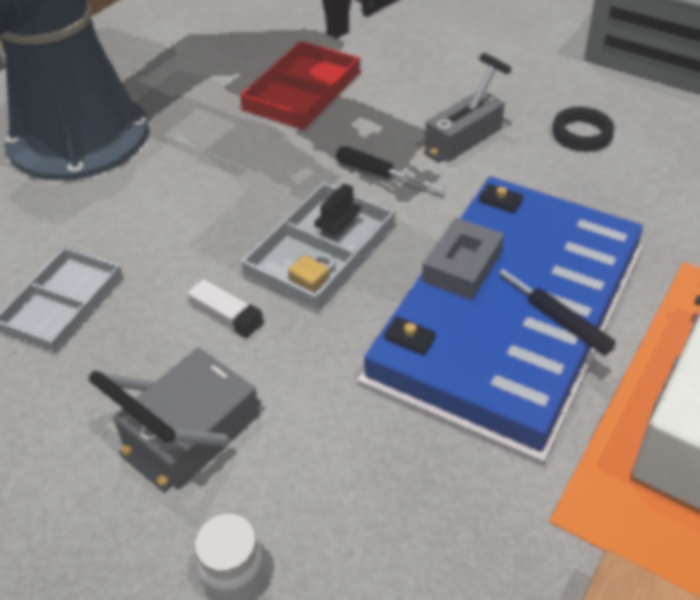

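Both handles are over, the plug is standing, and everything else is undisturbed. I check the T bar's pixel (347.5,131) against the ON stop, then hand in if they agree.

Run:
```python
from rig import imaging,bot
import numpy as np
d=imaging.capture("scene")
def pr(X):
    u=d["camera_matrix"]@(d["R"]@np.array(X)+d["t"]); return u[:2]/u[2]
o=np.array([.497,.296])
for lean in (.4,.5,.65):
    q=o+.095*np.sin(lean)*np.array([.21,.978]); print(lean,pr([*q,.03+.095*np.cos(lean)]))
e=np.linalg.norm(pr([.509,.352,.106])-[347.5,131]); print(e)
if e<4: print(bot.hand_in())
```

```text
0.4 [341.15811204 131.05112293]
0.5 [342.9291881  131.11144117]
0.65 [345.31481273 131.77972044]
2.3395604250293185
the job is handed in; nothing more can be done
None
```

The job is done and handed in at about 14 s, in the order asked: the isolator is off, the plug is standing upright in the empty half of the tray, and the discharge switch is on. The camera images put both handles at their stops, and the arm ended clear of everything.

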